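# Tap on the cooker hood's switches in order

### The job

Get the cooker hood running before cooking: on the wooden board over the hob, press in the caps of its battery switches lightly with the fingertips, each until it is fully in and stays in: first the long bar-shaped one, then the square one, last the large round one. Leave the small round switch unpressed. Only press, never lift or shove the switches or lean hard on them, and leave the bowl, mug and salt shaker where they stand.

Things in the scene. Friction and masses are not known exactly. Their poses are not given: they have to be found in the camera images.
- bar: The long bar-shaped switch, housing 46 x 104 mm (long side along its y), 0.2 to 0.5 kg. Origin: centre of its underside, which lies on the board; z up. The cap is plain grey on a white housing 26 mm high that lies loose on rubber feet; when out, the cap's flat top is 17 mm above the housing (43 mm above the board), when fully in, 9 mm above it.
- bar_top (a point): Centre of the top face of the long bar-shaped switch's cap; the cap is 30 x 86 mm. The point sinks with the cap, 8 mm from out to fully in.
- key_bar (a joint): How far the long bar-shaped switch's cap is pushed in, straight down, in m: about 0 (up to 0.001) out, 0.008 fully in at its stop. It has no spring: it slides against a steady friction of about 2.5 N and stays where it is left, so a force stop must be set above that (about 5 to 6 N). Once the cap is at its stop, its sprung top gives 1 mm for every 2 N above about 3 N, up to 6 mm, and comes back when let go; the joint does not count this.
- square: The square switch, housing 66 x 66 mm, 0.2 to 0.5 kg. Origin: centre of its underside, which lies on the board; z up. The cap is plain grey on a white housing 26 mm high that lies loose on rubber feet; when out, the cap's flat top is 17 mm above the housing (43 mm above the board), when fully in, 9 mm above it.
- square_top (a point): Centre of the top face of the square switch's cap; the cap is 48 x 48 mm. The point sinks with the cap, 8 mm from out to fully in.
- key_square (a joint): How far the square switch's cap is pushed in, straight down, in m: about 0 (up to 0.001) out, 0.008 fully in at its stop. It has no spring: it slides against a steady friction of about 2.5 N and stays where it is left, so a force stop must be set above that (about 5 to 6 N). Once the cap is at its stop, its sprung top gives 1 mm for every 2 N above about 3 N, up to 6 mm, and comes back when let go; the joint does not count this.
- disc: The large round switch, housing 78 mm across, 0.2 to 0.5 kg. Origin: centre of its underside, which lies on the board; z up. The cap is plain grey on a white housing 26 mm high that lies loose on rubber feet; when out, the cap's flat top is 17 mm above the housing (43 mm above the board), when fully in, 9 mm above it.
- disc_top (a point): Centre of the top face of the large round switch's cap; the cap is 58 mm across. The point sinks with the cap, 8 mm from out to fully in.
- key_disc (a joint): How far the large round switch's cap is pushed in, straight down, in m: about 0 (up to 0.001) out, 0.008 fully in at its stop. It has no spring: it slides against a steady friction of about 2.5 N and stays where it is left, so a force stop must be set above that (about 5 to 6 N). Once the cap is at its stop, its sprung top gives 1 mm for every 2 N above about 3 N, up to 6 mm, and comes back when let go; the joint does not count this.
- small: The small round switch, housing 50 mm across, to be left alone, 0.2 to 0.5 kg. Origin: centre of its underside, which lies on the board; z up. The cap is plain grey on a white housing 26 mm high that lies loose on rubber feet; when out, the cap's flat top is 17 mm above the housing (43 mm above the board), when fully in, 9 mm above it.
- small_top (a point): Centre of the top face of the small round switch's cap; the cap is 32 mm across. The point sinks with the cap, 8 mm from out to fully in.
- key_small (a joint): How far the small round switch's cap is pushed in, straight down, in m: about 0 (up to 0.001) out, 0.008 fully in at its stop. It has no spring: it slides against a steady friction of about 2.5 N and stays where it is left, so a force stop must be set above that (about 5 to 6 N). Once the cap is at its stop, its sprung top gives 1 mm for every 2 N above about 3 N, up to 6 mm, and comes back when let go; the joint does not count this.
- hob_board: Fixed plain wooden board 460 (x) x 580 (y) x 18 mm that covers the cold hob; its top is 18 mm above the worktop. The switches, bowl, mug and salt shaker stand on it. Origin: centre of its underside.
- bowl: Bystander: small white bowl, 115 mm across, 51 mm high, loose. Origin: centre of its underside.
- mug: Bystander: white spotted mug with a handle, 91 x 129 x 104 mm, loose. Origin: centre of its underside.
- salt: Bystander: salt shaker, 44 mm across, 90 mm high, loose. Origin: centre of its underside.

How it is judged:
By the outcome, as a careful person would: the job done as asked, in the order asked, and still so for the second after the job is handed in, with the robot touching nothing.
It also fails if it takes over 48 s, if anything falls off the work surface, if the arm or the gripper's body presses on something with over 40 N, if the wrist force passes 120 N, or if a joint passes its speed limit or range.

### The arm

A 6-joint arm with a two-finger parallel gripper is mounted at the origin on a cart in front of the work surface, level with it; the furniture and walls round the work are solid. World frame = base frame: x ahead of the robot, y to its left, z up, the work surface at z = 0. Lengths are in m, angles in rad, forces in N, time in s.
With the tool pointing down it reaches from about 0.25 to 0.775 m from the base axis. Payload 4 kg.
Tool frame: the origin (TCP) lies on the centre line of the jaws, within the pads' length; the fingertips stand 25 mm ahead of it and the grasp point (between the pads) lies 6 mm ahead of it; z points along the fingers, y is the line along which they close (so a half turn about z gives the same grasp; the last joint's range is limited). The gripper opens to 94 mm and grips with 3 to 60 N. Pads are 16 mm wide; open, the fingers measure 119 mm over their backs; the gripper's body (75 mm by 177 mm) begins 78 mm behind the grasp point.
Start: joints at [-1.391, 0.087, 1.371, -0, 1.684, -0.103], TCP at [0.153, -0.528, 0.231] pointing down, gripper open.
Joint ranges: [-3.1, 3.1], [-0.76, 2.03], [0.27, 2.55], [-1.08, 4.22], [0.17, 2.65], [-2.57, 2.57]. Speed limits (rad/s): [2.79, 2.79, 3.14, 3.14, 3.14, 3.14].

### API

Orientations are given as [roll, pitch, yaw] about the fixed x, y, z axes, in that order (R = Rz(yaw) Ry(pitch) Rx(roll)).
In Python, from bench import robot, imaging gives the robot as it stands. The module is installed in compiled form; this text tells all that it offers.
- The arm moves only by the tool drive_tool, never from a script. Its argument "series" is a list of rows, each a list of 3 entries, a list of its own where there are three numbers: the finger opening in m, from 0 to 0.094, then the shift along the tool's x, y, z in m, then the turn, a rotation vector about the tool's x, y, z in rad. A call has 1 to 5 rows; each row is the pose to reach, as a shift and turn from the pose commanded when the call began, along the tool's axes at that moment; what a row does not reach only later rows make up. A row lasts 1/8 s, in which the tool goes at most 62.5 mm and 10.7 degrees, less where a joint would pass 70% of its speed; a pose out of reach is approached as far as the arm can. A call with a gripper value outside its range is refused whole. The fingers move at their own pace and stop on an object; the grip force is fixed at half the most. Time passes only in rows, so rows that repeat a pose let the fingers close. It gives the time, the measured TCP pose, the force, the opening and the grip force at its end, in the units of the state.
- robot.get_obs(): the state, without advancing time (a new reading comes with each control period).
- imaging.snapshot(name): name is "scene" or "side" or "wrist"; returns the picture (420x560x3 uint8, red, green, blue); there is no depth.
- imaging.get_calibration(name): a dict with "intrinsics" (3x3 intrinsics, pixels), "position" and "rotation" of the camera in the world. Camera axes: x right, y up, looking along -z (the intrinsics and any distortion apply to the point x, -y, -z); pixel columns grow to the right and rows downward; lengths in m; the calibration is good to about 2 mm. A picture is of the moment at which its call begins: read the wrist's pose just before it. get_calibration takes no time and is no camera call; for the wrist camera it gives the pose at the moment of the call.
- robot.close_job(): hands the job in; it is judged then, once.
The state is a dict: "time": time; "joint_positions": joint angles; "qvel": joint speeds; "joint_torque": joint torques, N m; "tool_pos": TCP position; "ee_rot": TCP orientation; "wrist_force": force on the tool from outside, world axes, zero at the start; "wrist_torque": the same for the moment, N m; "width": finger opening in m; "finger_force": force on a finger pad.
Only numpy, scipy, OpenCV 4.12 (cv2) and the standard library are available. Lean on these libraries where they do the work, as an engineer would, in place of code of your own. Each camera call takes 0.05 s, during which the arm holds its last target. There are 200 camera calls.

## Working session

There is one attempt and no reset: what is moved stays moved. The work goes in short steps, Python scripts to look and compute and a tool call to move; the robot and the scene stay as the last step left them, time stands still between calls to the robot, and variables do not carry over. Pictures are saved under pics/ and viewed, at most 10 in all, crops included, and the job is handed in when it is done.

Besides the shell and the picture viewer there is one more tool, called after "Request:" as name(argument=value, ...) on one line, values as JSON. drive_tool: Moves the arm, as the interface text tells. Its arguments: {"type":"object","properties":{"series":{"type":"array"}},"required":["series"]}

```bash
mkdir -p pics; python3 - <<'E'
from bench import robot, imaging
import cv2
for n in ("scene","side"):
    im=imaging.snapshot(n); cv2.imwrite(f"pics/{n}0.png",im[:,:,::-1])
    c=imaging.get_calibration(n); print(n,c)
o=robot.get_obs(); print({k:o[k] for k in("time","tool_pos","ee_rot","wrist_force","width")})
E
```

```text
scene {'intrinsics': array([[479.20551266,   0.        , 276.10969662],
       [  0.        , 479.20551266, 209.65440056],
       [  0.        ,   0.        ,   1.        ]]), 'position': array([ 0.24670431, -0.68328586,  0.83824087]), 'rotation': array([ 0.71368256,  0.01466424, -0.57578008])}
side {'intrinsics': array([[537.89740901,   0.        , 276.59505302],
       [  0.        , 537.89740901, 210.76825192],
       [  0.        ,   0.        ,   1.        ]]), 'position': array([ 0.29280749, -1.06580671,  0.6703441 ]), 'rotation': array([ 1.04095124, -0.00747154, -0.30160837])}
{'time': 0.1, 'tool_pos': array([ 0.15338236, -0.52772647,  0.22940778]), 'ee_rot': array([-3.13958365e+00, -2.25092775e-04,  2.82764633e-01]), 'wrist_force': array([ 0.48488014, -0.23240035,  0.29984461]), 'width': 0.09414623391951626}
```

View pics/scene0.png

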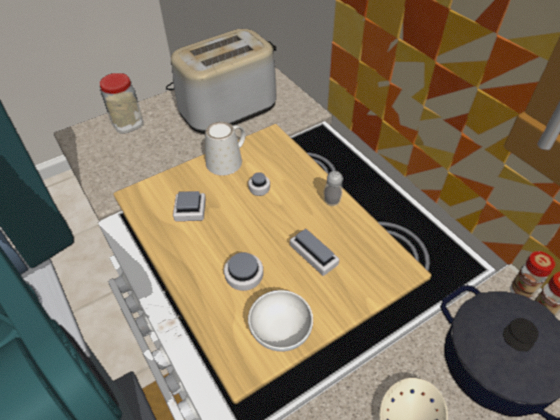

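View pics/side0.png

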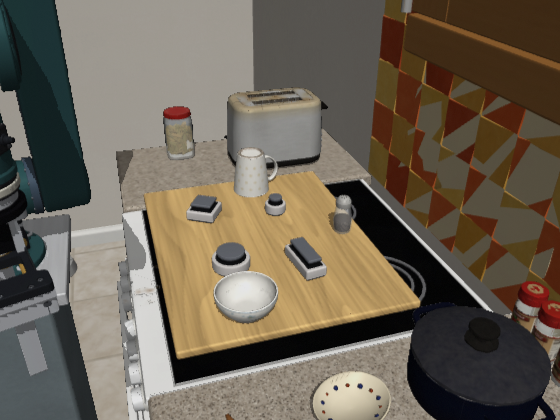

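The scene view shows the square cap at about (189,202), small round (259,180), large round (242,267) and bar (315,247). The bowl is at (280,320), the mug at (223,148) and the salt at (334,187).

```bash
cat > h.py <<'E'
import numpy as np, cv2
from scipy.spatial.transform import Rotation as R
from bench import robot, imaging
def rot(r): return R.from_euler('xyz',r).as_matrix()
def back(c,px,z):
    K=c["intrinsics"]; p=np.atleast_2d(np.float64(px))
    d=np.c_[(p[:,0]-K[0,2])/K[0,0],-(p[:,1]-K[1,2])/K[1,1],-np.ones(len(p))]@rot(c["rotation"]).T
    o=np.array(c["position"]); return o+d*((z-o[2])/d[:,2:])
def proj(c,P):
    K=c["intrinsics"]; q=(np.atleast_2d(P)-c["position"])@rot(c["rotation"])
    return np.c_[K[0,2]+K[0,0]*q[:,0]/-q[:,2],K[1,2]+K[1,1]*q[:,1]/q[:,2]]
E
python3 - <<'E'
from h import *
c=imaging.get_calibration("scene"); s=imaging.get_calibration("side")
B=back(c,[(118,193),(278,126),(429,273),(237,391)],.018); print(B.round(3), np.linalg.norm(np.diff(B,axis=0),axis=1))
print(back(s,[(147,192),(321,173),(417,308),(178,356)],.018).round(3))
print("scene sq sm disc bar",back(c,[(189,202),(259,179),(242,266),(315,246)],.061).round(3))
print("side",back(s,[(205,202),(275,199),(231,251),(304,256)],.061).round(3))
print("bowl mug salt", back(c,[(280,318)],.06).round(3),back(c,[(220,131),(335,177)],.11).round(3))
w=imaging.get_calibration("wrist"); o=robot.get_obs()
print(w, rot(o["ee_rot"]).T@(w["position"]-o["tool_pos"]))
a=cv2.imread("pics/scene0.png")[160:300,160:350]; b=cv2.imread("pics/side0.png")[180:290,180:340]
cv2.imwrite("pics/c1.png",cv2.resize(a,None,fx=4,fy=4,interpolation=cv2.INTER_CUBIC))
E
```

```text
[[ 0.342  0.169  0.018]
 [ 0.788  0.164  0.018]
 [ 0.788 -0.394  0.018]
 [ 0.345 -0.387  0.018]] [0.44590661 0.55834284 0.44348551]
[[ 0.341  0.18   0.018]
 [ 0.805  0.157  0.018]
 [ 0.771 -0.415  0.018]
 [ 0.333 -0.408  0.018]]
scene sq sm disc bar [[ 0.457  0.012  0.061]
 [ 0.621 -0.014  0.061]
 [ 0.469 -0.197  0.061]
 [ 0.616 -0.237  0.061]]
side [[ 0.46   0.011  0.061]
 [ 0.619 -0.021  0.061]
 [ 0.472 -0.199  0.061]
 [ 0.606 -0.257  0.061]]
bowl mug salt [[ 0.47  -0.332  0.06 ]] [[ 0.605  0.13   0.11 ]
 [ 0.736 -0.141  0.11 ]]
{'intrinsics': array([[356.04190269,   0.        , 285.12316888],
       [  0.        , 356.04190269, 211.81591108],
       [  0.        ,   0.        ,   1.        ]]), 'position': array([ 0.23427679, -0.50369152,  0.38333699]), 'rotation': array([-0.29312393,  0.00149507, -1.28827145])} [ 0.0844226  -0.0008192  -0.15390888]
```

View pics/c1.png

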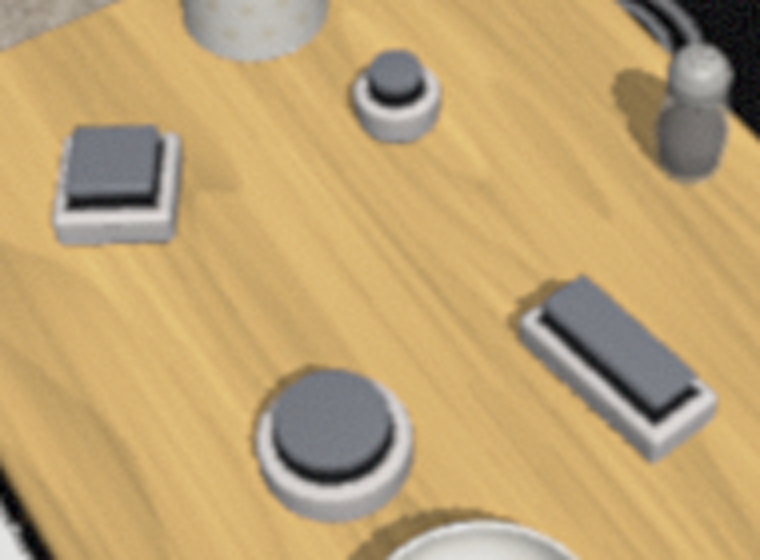

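```bash
python3 - <<'E'
from h import *
seeds={"scene":dict(sq=(188,200),sm=(259,178),disc=(243,265),bar=(315,246)),"side":dict(sq=(205,201),sm=(275,198),disc=(231,250),bar=(304,255))}
for n,S in seeds.items():
    im=cv2.imread(f"pics/{n}0.png"); c=imaging.get_calibration(n)
    for k,p in S.items():
        ref=np.median(im[p[1]-1:p[1]+2,p[0]-1:p[0]+2].reshape(-1,3),0)
        m=(np.abs(im.astype(int)-ref).max(2)<22).astype(np.uint8)
        l,lab,st,ce=cv2.connectedComponentsWithStats(m,connectivity=4); i=lab[p[1],p[0]]
        ys,xs=np.nonzero(lab==i); P=back(c,np.c_[xs,ys],.061)[:,:2]
        (ctr,size,ang)=cv2.minAreaRect((P*1000).astype(np.float32))
        print(n,k,ref,len(P),P.mean(0).round(4),np.round(ctr,1),np.round(size,1),round(ang,1))
E
```

```text
scene sq [128. 121. 118.] 354 [0.4564 0.0192] [454.9  14. ] [58.6 49.4] 56.3
scene sm [132. 125. 122.] 97 [ 0.6235 -0.0076] [623.1  -6.9] [25.7 32. ] 56.2
scene disc [130. 123. 121.] 543 [ 0.4717 -0.1943] [ 472.  -194.2] [52.8 55.3] 7.2
scene bar [131. 125. 122.] 448 [ 0.6175 -0.2336] [ 617.5 -232.7] [26.7 84.4] 6.9
side sq [100.  95.  92.] 218 [0.4568 0.017 ] [456.8  17.4] [50.8 46.1] 59.7
side sm [104.  98.  95.] 69 [ 0.6223 -0.0102] [621.7 -11.6] [29.1 28.2] 73.5
side disc [100.  95.  91.] 379 [ 0.4713 -0.1976] [ 470.8 -197.7] [55.8 55.5] 73.4
side bar [93. 88. 86.] 356 [ 0.6164 -0.2372] [ 616.6 -237.2] [29.  90.6] 6.0
```

Request:
drive_tool(series=[[0.0, [0.06, 0, 0], [0, 0, 0]], [0.0, [0.12, 0, 0], [0, 0, 0]], [0.0, [0.18, 0, 0], [0, 0, 0]], [0.0, [0.24, -0.03, 0], [0, 0, 0]], [0.0, [0.3, -0.05, 0], [0, 0, 0]]])

```text
time: 0.72
tool_pos: [0.4244, -0.398, 0.2298]
ee_rot: [-3.141, 0.001, 0.282]
wrist_force: [0.7, -0.9, 0.0]
width: 0.0475
finger_force: 0.0
```

Request:
drive_tool(series=[[0.0, [0.055, -0.025, 0], [0, 0, 0]], [0.0, [0.11, -0.05, 0], [0, 0, 0]], [0.0, [0.17, -0.076, 0.02], [0, 0, 0]], [0.0, [0.227, -0.102, 0.05], [0, 0, 0]], [0.0, [0.227, -0.102, 0.1], [0, 0, 0]]])

```text
time: 1.35
tool_pos: [0.6168, -0.2357, 0.1318]
ee_rot: [3.138, -0.005, 0.287]
wrist_force: [1.0, -0.5, -0.8]
width: 0.0008
finger_force: 0.0
```

```bash
python3 - <<'E'
from h import *
o=robot.get_obs(); print(o["time"],o["tool_pos"],o["ee_rot"],o["width"],o["wrist_force"])
w=imaging.get_calibration("wrist"); im=imaging.snapshot("wrist")
tip=o["tool_pos"]+rot(o["ee_rot"])@[0,0,.025]
print("tip px",proj(w,tip),"expected caps",proj(w,[[.617,-.235,.061],[.4715,-.196,.061],[.4566,.018,.061]]))
cv2.imwrite("pics/w1.png",im[:,:,::-1])
E
```

```text
1.35 [ 0.6167747  -0.23570548  0.13176062] [ 3.13801336 -0.00533955  0.28743383] 0.0007600848178248078 [ 0.96677871 -0.5315439  -0.77224987]
tip px [[286.45831064 264.70677876]] expected caps [[ 284.8906491   235.30663505]
 [ 183.38420061  391.48174024]
 [-107.05427642  340.98721588]]
```

View pics/w1.png

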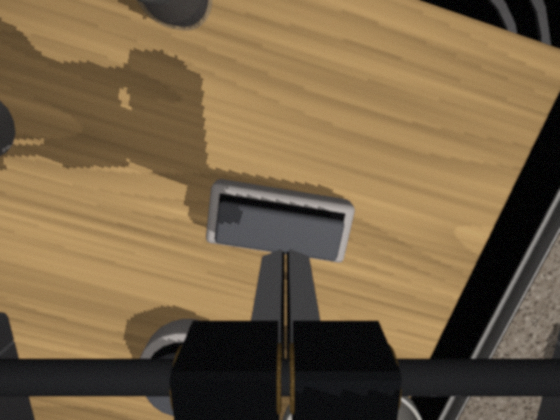

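The wrist view shows the bar cap top centred near (278,233), with the closed fingertips pointing just below it at about (286,262). That is close to the expected position.

```bash
python3 - <<'E'
from h import *
w=imaging.get_calibration("wrist"); o=robot.get_obs()
p=back(w,[(278,233)],.061)[0]; print(p, o["time"])
# disc visible too? bar correction in tool frame
print(rot(o["ee_rot"]).T@(p-[o["tool_pos"][0],o["tool_pos"][1],p[2]]))
E
```

```text
[ 0.61504437 -0.22604054  0.061     ] 1.4
[ 5.62679813e-03 -5.81811940e-03  5.97509241e-06]
```

Request:
drive_tool(series=[[0.0, [0.001, -0.003, 0.018], [0, 0, 0]], [0.0, [0.001, -0.003, 0.036], [0, 0, 0]], [0.0, [0.001, -0.003, 0.036], [0, 0, 0]]])

```text
time: 1.78
tool_pos: [0.612, -0.2358, 0.094]
ee_rot: [-3.141, 0.001, 0.281]
wrist_force: [-0.2, 0.1, 0.6]
width: 0.0007
finger_force: 0.0
```

```bash
python3 - <<'E'
from h import *
o=robot.get_obs(); print(o["time"],o["tool_pos"],o["ee_rot"],o["wrist_force"])
cs=imaging.get_calibration("side"); a=imaging.snapshot("side")[170:310,200:380]; w=imaging.snapshot("wrist")[120:400,100:460]
a=cv2.resize(a,(514,400),interpolation=cv2.INTER_CUBIC)
w=cv2.resize(w,(286,222)); v=np.zeros((400,800,3),np.uint8); v[:,:514]=a; v[:222,514:]=w
cv2.imwrite("pics/v2.png",v[:,:,::-1])
E
```

```text
1.775 [ 0.61201111 -0.23582462  0.09401664] [-3.14098640e+00  1.02903036e-03  2.81344051e-01] [-0.18364124  0.13660508  0.62432465]
```

View pics/v2.png

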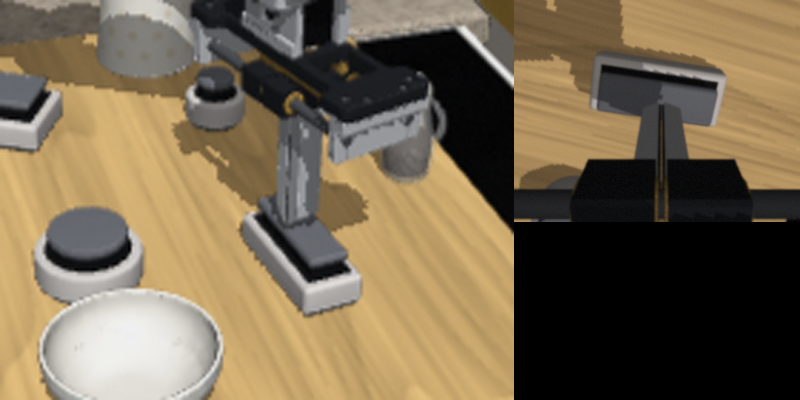

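The fingertips are just above the bar cap, near its centre. I'll make a small correction and then press in steps.

Request:
drive_tool(series=[[0.0, [0.004, -0.002, 0], [0, 0, 0]], [0.0, [0.004, -0.002, 0], [0, 0, 0]], [0.0, [0.004, -0.002, 0.006], [0, 0, 0]], [0.0, [0.004, -0.002, 0.009], [0, 0, 0]], [0.0, [0.004, -0.002, 0.011], [0, 0, 0]]])

```text
time: 2.5
tool_pos: [0.6161, -0.2319, 0.0834]
ee_rot: [-3.141, 0.0, 0.283]
wrist_force: [-1.2, 0.3, 2.6]
width: 0.0006
finger_force: 1.1
```

Request:
drive_tool(series=[[0.0, [0, 0, 0.0015], [0, 0, 0]], [0.0, [0, 0, 0.003], [0, 0, 0]], [0.0, [0, 0, 0.003], [0, 0, 0]]])

```text
time: 2.88
tool_pos: [0.6161, -0.232, 0.0803]
ee_rot: [-3.141, 0.0, 0.283]
wrist_force: [-0.7, 0.1, 1.1]
width: 0.0006
finger_force: 0.6
```

Request:
drive_tool(series=[[0.0, [0, 0, 0.0015], [0, 0, 0]], [0.0, [0, 0, 0.003], [0, 0, 0]], [0.0, [0, 0, 0.003], [0, 0, 0]]])

```text
time: 3.25
tool_pos: [0.6162, -0.232, 0.0778]
ee_rot: [3.141, -0.0, 0.283]
wrist_force: [-2.0, 1.2, 4.5]
width: 0.0007
finger_force: 1.9
```

Request:
drive_tool(series=[[0.0, [0, 0, 0.001], [0, 0, 0]], [0.0, [0, 0, 0.001], [0, 0, 0]]])

```text
time: 3.5
tool_pos: [0.6162, -0.232, 0.077]
ee_rot: [3.141, -0.0, 0.283]
wrist_force: [-3.3, 0.6, 6.2]
width: 0.0006
finger_force: 2.7
```

The force now rises at about 2 N/mm, so the bar is at its stop. I'll lift and go to the square.

Request:
drive_tool(series=[[0.0, [0, 0, -0.015], [0, 0, 0]], [0.0, [0, 0, -0.06], [0, 0, 0]], [0.0, [-0.016, -0.055, -0.07], [0, 0, 0]], [0.0, [-0.032, -0.11, -0.07], [0, 0, 0]], [0.0, [-0.048, -0.165, -0.07], [0, 0, 0]]])

```text
time: 4.12
tool_pos: [0.5237, -0.0859, 0.1471]
ee_rot: [3.141, -0.002, 0.282]
wrist_force: [0.4, 0.0, 0.9]
width: 0.0005
finger_force: 0.0
```

Request:
drive_tool(series=[[0.0, [-0.016, -0.055, 0], [0, 0, 0]], [0.0, [-0.036, -0.119, 0], [0, 0, 0]], [0.0, [-0.036, -0.119, 0.025], [0, 0, 0]], [0.0, [-0.036, -0.119, 0.045], [0, 0, 0]], [0.0, [-0.036, -0.119, 0.045], [0, 0, 0]]])

```text
time: 4.75
tool_pos: [0.4552, 0.0175, 0.1003]
ee_rot: [-3.141, 0.003, 0.283]
wrist_force: [-0.6, -0.2, 0.2]
width: 0.0003
finger_force: 0.0
```

```bash
python3 - <<'E'
from h import *
o=robot.get_obs(); print(o["time"],o["tool_pos"],o["ee_rot"],o["wrist_force"])
a=imaging.snapshot("side")[170:310,150:330]; w=imaging.snapshot("wrist")[60:340,100:460]
a=cv2.resize(a,(440,342),interpolation=cv2.INTER_CUBIC)
v=np.zeros((342,800,3),np.uint8); v[:,:440]=a; v[:280,440:]=w
cv2.imwrite("pics/v3.png",v[:,:,::-1])
E
```

```text
4.75 [0.45523526 0.0175062  0.10027507] [-3.14081669e+00  2.58129736e-03  2.83237241e-01] [-0.59918721 -0.20788571  0.16160953]
```

View pics/v3.png

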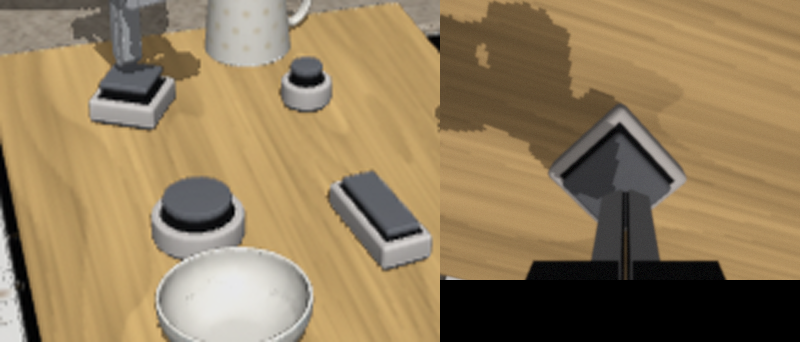

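The bar cap is now visibly lower. The fingers are above the square; in wrist pixels its side corners are near (225,242) and (340,240).

```bash
python3 - <<'E'
from h import *
w=imaging.get_calibration("wrist"); print(back(w,[(225,242),(340,240),(282,241)],.061).round(4), robot.get_obs()["tool_pos"])
E
```

```text
[[ 0.4536  0.0537  0.061 ]
 [ 0.4736 -0.0108  0.061 ]
 [ 0.4635  0.0217  0.061 ]] [0.45688796 0.01709644 0.10221938]
```

Request:
drive_tool(series=[[0.0, [0.002, -0.001, 0.006], [0, 0, 0]], [0.0, [0.002, -0.001, 0.013], [0, 0, 0]], [0.0, [0.002, -0.001, 0.016], [0, 0, 0]], [0.0, [0.002, -0.001, 0.018], [0, 0, 0]], [0.0, [0.002, -0.001, 0.02], [0, 0, 0]]])

```text
time: 5.48
tool_pos: [0.4578, 0.0187, 0.0815]
ee_rot: [3.142, 0.001, 0.283]
wrist_force: [-1.7, -0.3, 2.5]
width: 0.0004
finger_force: 1.1
```

Request:
drive_tool(series=[[0.0, [0, 0, 0.001], [0, 0, 0]], [0.0, [0, 0, 0.002], [0, 0, 0]], [0.0, [0, 0, 0.003], [0, 0, 0]], [0.0, [0, 0, 0.003], [0, 0, 0]]])

```text
time: 5.98
tool_pos: [0.4581, 0.0188, 0.0784]
ee_rot: [3.141, -0.0, 0.283]
wrist_force: [-0.3, 0.1, 1.0]
width: 0.0004
finger_force: 0.3
```

Request:
drive_tool(series=[[0.0, [0, 0, 0.001], [0, 0, 0]], [0.0, [0, 0, 0.001], [0, 0, 0]]])

```text
time: 6.22
tool_pos: [0.4581, 0.0188, 0.0778]
ee_rot: [3.141, -0.001, 0.283]
wrist_force: [-2.1, 0.0, 3.6]
width: 0.0003
finger_force: 1.9
```

Request:
drive_tool(series=[[0.0, [0, 0, 0.001], [0, 0, 0]], [0.0, [0, 0, 0.001], [0, 0, 0]]])

```text
time: 6.48
tool_pos: [0.4582, 0.0188, 0.0769]
ee_rot: [3.141, -0.001, 0.283]
wrist_force: [-1.2, 0.0, 5.9]
width: 0.0004
finger_force: 2.7
```

The square is at its stop at the same height with 5.9 N. Next is the large round switch.

Request:
drive_tool(series=[[0.0, [0, 0, -0.015], [0, 0, 0]], [0.0, [0, 0, -0.055], [0, 0, 0]], [0.0, [-0.012, 0.053, -0.06], [0, 0, 0]], [0.0, [-0.024, 0.106, -0.06], [0, 0, 0]], [0.0, [-0.036, 0.159, -0.06], [0, 0, 0]]])

```text
time: 7.1
tool_pos: [0.4682, -0.1455, 0.1373]
ee_rot: [3.14, -0.002, 0.284]
wrist_force: [0.4, 1.1, 0.3]
width: 0.0006
finger_force: 0.0
```

Request:
drive_tool(series=[[0.0, [-0.011, 0.052, 0], [0, 0, 0]], [0.0, [-0.011, 0.052, 0.015], [0, 0, 0]], [0.0, [-0.011, 0.052, 0.035], [0, 0, 0]], [0.0, [-0.011, 0.052, 0.037], [0, 0, 0]], [0.0, [-0.011, 0.052, 0.037], [0, 0, 0]]])

```text
time: 7.72
tool_pos: [0.4718, -0.1961, 0.0996]
ee_rot: [-3.141, -0.0, 0.284]
wrist_force: [-0.2, 0.9, -0.1]
width: 0.0004
finger_force: 0.0
```

```bash
python3 - <<'E'
from h import *
o=robot.get_obs(); print(o["time"],o["tool_pos"],o["ee_rot"],o["wrist_force"])
a=imaging.snapshot("side")[170:310,150:330]; w=imaging.snapshot("wrist")[60:340,100:460]
a=cv2.resize(a,(440,342),interpolation=cv2.INTER_CUBIC)
v=np.zeros((342,800,3),np.uint8); v[:,:440]=a; v[:280,440:]=w
cv2.imwrite("pics/v4.png",v[:,:,::-1])
E
```

```text
7.725 [ 0.471817   -0.19608603  0.09962424] [-3.14139380e+00 -8.86367902e-05  2.83950443e-01] [-0.17155413  0.87516822 -0.14481224]
```

View pics/v4.png

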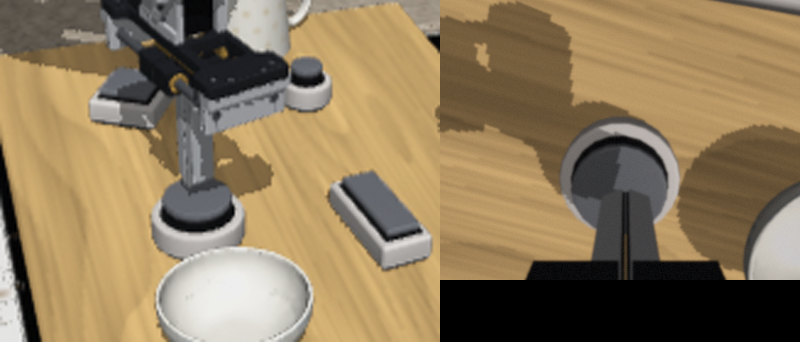

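Both pressed caps are low. The fingers are above the large round cap, within about 3 mm of its centre, so I can press.

Request:
drive_tool(series=[[0.0, [0.001, -0.002, 0.005], [0, 0, 0]], [0.0, [0.001, -0.002, 0.011], [0, 0, 0]], [0.0, [0.001, -0.002, 0.014], [0, 0, 0]], [0.0, [0.001, -0.002, 0.016], [0, 0, 0]], [0.0, [0.001, -0.002, 0.018], [0, 0, 0]]])

```text
time: 8.45
tool_pos: [0.472, -0.1946, 0.0816]
ee_rot: [-3.141, 0.0, 0.283]
wrist_force: [-0.9, 1.2, 2.1]
width: 0.0003
finger_force: 1.1
```

Request:
drive_tool(series=[[0.0, [0, 0, 0.001], [0, 0, 0]], [0.0, [0, 0, 0.002], [0, 0, 0]], [0.0, [0, 0, 0.003], [0, 0, 0]], [0.0, [0, 0, 0.003], [0, 0, 0]]])

```text
time: 8.95
tool_pos: [0.4722, -0.1949, 0.0783]
ee_rot: [3.141, -0.0, 0.283]
wrist_force: [-0.1, 0.6, 1.0]
width: 0.0004
finger_force: 0.4
```

Request:
drive_tool(series=[[0.0, [0, 0, 0.001], [0, 0, 0]], [0.0, [0, 0, 0.001], [0, 0, 0]]])

```text
time: 9.2
tool_pos: [0.4722, -0.1949, 0.0778]
ee_rot: [3.141, -0.0, 0.283]
wrist_force: [-1.7, 1.2, 4.8]
width: 0.0004
finger_force: 1.9
```

Request:
drive_tool(series=[[0.0, [0, 0, 0.001], [0, 0, 0]], [0.0, [0, 0, 0.001], [0, 0, 0]]])

```text
time: 9.45
tool_pos: [0.4723, -0.1949, 0.077]
ee_rot: [3.141, -0.0, 0.283]
wrist_force: [-1.4, -0.0, 5.4]
width: 0.0005
finger_force: 2.7
```

Request:
drive_tool(series=[[0.0, [0, 0, -0.015], [0, 0, 0]], [0.0, [0, 0, -0.06], [0, 0, 0]], [0.0, [-0.05, 0, -0.1], [0, 0, 0]], [0.0, [-0.1, 0, -0.13], [0, 0, 0]], [0.0, [-0.15, 0, -0.15], [0, 0, 0]]])

```text
time: 10.07
tool_pos: [0.3272, -0.2373, 0.2288]
ee_rot: [3.138, -0.001, 0.284]
wrist_force: [0.0, -0.6, 0.3]
width: 0.0004
finger_force: 0.0
```

```bash
python3 - <<'E'
from h import *
o=robot.get_obs(); print(o["time"],o["tool_pos"],o["wrist_force"])
a=imaging.snapshot("side")[165:305,170:370]; b=imaging.snapshot("scene")[150:310,150:350]
v=np.zeros((480,800,3),np.uint8); v[:280,:400]=cv2.resize(a,(400,280),interpolation=cv2.INTER_CUBIC); v[:320,400:]=cv2.resize(b,(400,320),interpolation=cv2.INTER_CUBIC)
cv2.imwrite("pics/v5.png",v[:,:,::-1])
E
```

```text
10.075 [ 0.32715845 -0.23731172  0.22883715] [ 0.03744938 -0.57659159  0.33626935]
```

View pics/v5.png

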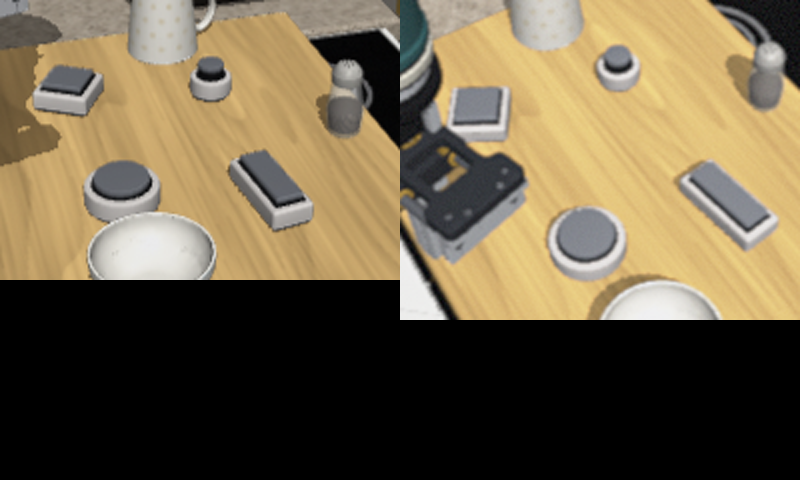

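The bar, square and large round caps are all down, the small round cap is still out, and the bowl, mug and salt shaker have not moved.

```bash
python3 -c "
from bench import robot
print(robot.close_job())"
```

```text
the job is handed in; nothing more can be done
None
```

The bar, square and large round switches were pressed fully in, in that order, with about 6 N each; the small round one is still out, and the job is handed in at about 10 s.

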